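# Make up the bronze charge on the spring scale

### The job

First take the grey aluminium ingot off the spring scale's white pan and put it in the grey scrap tray. Then lay bronze bars from the plywood board on the pan, beside the bronze disc already there, until the red pointer comes to rest within the green band; set them down gently so that the pan is never driven down to its stop, and keep the disc on the pan, the spare bars on their board, and everything else, the green clip included, where it is.

Things in the scene. Friction and masses are not known exactly. Their poses are not given: they have to be found in the camera images.
- pan (a joint): how far the scale's pan has sunk from its empty height, m: 0 empty (pan floor 190 mm above the bench), grows as it sinks straight down, stop at 0.100 (keep it below 0.095). Spring 100 N/m, so each 100 g sinks it 9.8 mm wherever it lies on the pan; it settles within about 1.5 s
- pan_floor (a point): centre of the upper face of the pan's floor (moves with the pan). The pan is a white rectangular tray, inside 200 mm along its x and 240 mm along its y, with a rim 8 mm high above the floor; z up. It stands over a blue base 150 x 170 x 70 mm; the white gauge plate (73 mm wide, top 160 mm above the bench) stands at pan x = +115 mm. Nothing stands over the pan
- pointer (a point): tip of the red pointer, on the front (the scale's +x side) of the white gauge plate; it moves up and down with the pan, 50 mm below the pan's floor
- band (a point): middle of the green target band, a 36 mm wide, 12 mm high clip on the gauge plate, behind the pointer's path; the pointer is in the green when its height is within 6 mm of this point. It is set differently each time, always lower than the pointer at the start and after the ingot is off; do not move it
- alu_center (a point): light grey aluminium ingot, 62 mm (own x) x 28 mm (own y) x 22 mm high, about 100 g, lying on the pan near its middle. Point: its centre, 11 mm above its underside; z up
- disc_center (a point): bronze disc, 56 mm across, 14 mm high, about 300 g, lying on the pan about 75 mm to the +y side of its middle. It stays there. Point: its centre, 7 mm above its underside
- bar3_center (a point): bronze (copper-coloured) bar of 3 notched segments, 79 mm long (own x) by 24 wide (own y) by 20 high, about 300 g (a few per cent either way). Lies at first on the plywood board. Point: its centre, 10 mm above its underside; z up
- bar2_center (a point): bronze (copper-coloured) bar of 2 notched segments, 52 mm long (own x) by 24 wide (own y) by 20 high, about 200 g (a few per cent either way). Lies at first on the plywood board. Point: its centre, 10 mm above its underside; z up
- bar1a_center (a point): bronze (copper-coloured) bar of 1 notched segment, 25 mm long (own x) by 24 wide (own y) by 20 high, about 100 g (a few per cent either way). Lies at first on the plywood board. Point: its centre, 10 mm above its underside; z up
- bar1b_center (a point): bronze (copper-coloured) bar of 1 notched segment, 25 mm long (own x) by 24 wide (own y) by 20 high, about 100 g (a few per cent either way). Lies at first on the plywood board. Point: its centre, 10 mm above its underside; z up
- board_top (a point): centre of the upper face of the plywood board on which the bars lie, 250 mm (x) by 200 mm (y), 12 mm thick
- scrap_tray_in (a point): centre of the inner floor (5 mm above the bench) of the grey open scrap tray, outside 160 mm (x) by 140 mm (y) by 45 mm high, walls 4 mm
- flask_a: casting flask: upright aluminium cylinder, 84 mm across, 116 mm tall, black rubber collar round its top. Origin: centre of its underside. Leave alone
- flask_b: a second casting flask like flask_a. Leave alone
- jar: amber jar, 54 mm across, 70 mm tall; origin centre of its underside. Leave alone
- mug: blue mug, 76 mm across, 85 mm tall; origin centre of its underside. Leave alone
- brush: brush lying on the bench. Leave alone
- spatula: spatula lying on the bench. Leave alone
- bottle: white bottle with red cap, 56 mm across, 140 mm tall; origin centre of its underside. Leave alone
There are look-alikes about, which are no part of the job. Of the things that look like the part that bears alu_center, the middle-sized one is meant.

How it is judged (in metres and radians):
On the way, in this order (a step that is already met when the one before it is completed fails the run):
1. the aluminium ingot lies in the scrap tray, before any bronze bar has left the board (x of alu_center in the frame of scrap_tray_in between -0.078 and 0.078 m and y of alu_center in the frame of scrap_tray_in between -0.068 and 0.068 m and z of alu_center in the frame of scrap_tray_in between 0 and 0.04 m and height (world z) of each of bar3_center, bar2_center, bar1a_center, bar1b_center below 0.06 m), for 0.2 s.
2. bronze bars bring the pointer to rest in the green band (z of pointer in the frame of band between -0.006 and 0.006 m and velocity of joint pan between -0.01 and 0.01 m/s), for 0.5 s.
At the end, for the whole second after the job is handed in: The pan is at rest (under 5 mm/s) with the pointer's tip within 6 mm of the middle of the green band in height, the aluminium ingot lies inside the scrap tray, the disc lies on the pan, and each bronze bar lies either on the pan or on the plywood board (x of alu_center in the frame of scrap_tray_in between -0.078 and 0.078 m and y of alu_center in the frame of scrap_tray_in between -0.068 and 0.068 m and z of alu_center in the frame of scrap_tray_in between 0 and 0.04 m and x of disc_center in the frame of pan_floor between -0.1 and 0.1 m and y of disc_center in the frame of pan_floor between -0.12 and 0.12 m and z of disc_center in the frame of pan_floor between 0 and 0.07 m and z of pointer in the frame of band between -0.006 and 0.006 m and velocity of joint pan between -0.005 and 0.005 m/s and ((x of bar3_center in the frame of pan_floor between -0.1 and 0.1 m and y of bar3_center in the frame of pan_floor between -0.12 and 0.12 m and z of bar3_center in the frame of pan_floor between 0 and 0.07 m) or (x of bar3_center in the frame of board_top between -0.135 and 0.135 m and y of bar3_center in the frame of board_top between -0.11 and 0.11 m and z of bar3_center in the frame of board_top between 0 and 0.04 m)) and ((x of bar2_center in the frame of pan_floor between -0.1 and 0.1 m and y of bar2_center in the frame of pan_floor between -0.12 and 0.12 m and z of bar2_center in the frame of pan_floor between 0 and 0.07 m) or (x of bar2_center in the frame of board_top between -0.135 and 0.135 m and y of bar2_center in the frame of board_top between -0.11 and 0.11 m and z of bar2_center in the frame of board_top between 0 and 0.04 m)) and ((x of bar1a_center in the frame of pan_floor between -0.1 and 0.1 m and y of bar1a_center in the frame of pan_floor between -0.12 and 0.12 m and z of bar1a_center in the frame of pan_floor between 0 and 0.07 m) or (x of bar1a_center in the frame of board_top between -0.135 and 0.135 m and y of bar1a_center in the frame of board_top between -0.11 and 0.11 m and z of bar1a_center in the frame of board_top between 0 and 0.04 m)) and ((x of bar1b_center in the frame of pan_floor between -0.1 and 0.1 m and y of bar1b_center in the frame of pan_floor between -0.12 and 0.12 m and z of bar1b_center in the frame of pan_floor between 0 and 0.07 m) or (x of bar1b_center in the frame of board_top between -0.135 and 0.135 m and y of bar1b_center in the frame of board_top between -0.11 and 0.11 m and z of bar1b_center in the frame of board_top between 0 and 0.04 m))); the robot touches nothing.
It fails at once if the pan is driven down to its stop (sunk more than 95 mm) (value of joint pan above 0.095 m).
It fails at once if the green clip is shifted (more than 5 mm) (distance of band from where it was at the start of the episode above 0.005 m).
It fails at once if a bystander is shifted by more than 40 mm (distance of any of flask_a, flask_b, jar, mug, brush, spatula, bottle from where it was at the start of the episode above 0.04 m).
It also fails if it takes over 72 s, if anything falls off the work surface, if the arm or the gripper's body presses on something with over 40 N, if the wrist force passes 120 N, or if a joint passes its speed limit or range.

### The arm

A 6-joint arm with a two-finger parallel gripper is mounted at the origin on the work surface. World frame = base frame: x ahead of the robot, y to its left, z up, the work surface at z = 0. Lengths are in mm, angles in degrees, forces in N, time in s.
With the tool pointing down it reaches from about 300 to 875 mm from the base axis. Payload 4.2 kg.
Tool frame: the origin (TCP) lies at the very end of the fingers, on their centre line; the grasp point (between the pads) lies 19 mm behind it; z points along the fingers, y is the line along which they close (so a half turn about z gives the same grasp; the last joint's range is limited). The gripper opens to 85 mm and grips with 20 to 120 N. Pads are 22 mm wide; open, the fingers measure 114 mm over their backs; the gripper's body (76 mm by 85 mm) begins 54 mm behind the grasp point. The pads swing forward as they close: fully open they stand 13 mm farther back than shut.
Start: joints at [72.823, 18.312, 89.639, -0, 72.044, -1.146], TCP at [158.795, 552.653, 231.338] pointing down, gripper open.
Joint ranges: [-177.97, 177.97], [-48.28, 115.42], [12.27, 149.76], [-77.06, 257.06], [2.81, 150.46], [-146.56, 146.56]. Speed limits (degrees/s): [147.25, 147.25, 180, 180, 180, 180].

### API

Orientations are given as a 3x3 rotation matrix whose columns are the frame's x, y, z axes.
In Python, from bench import arm gives the robot as it stands. The module is installed in compiled form; this text tells all that it offers.
- The arm moves only by the tool drive_tool, never from a script. Its argument "rows" is one flat list of numbers, 7 for each row, row after row: the turn, a rotation vector about the tool's x, y, z in units of 5 degrees (1.0 is 5 degrees), then the shift along the tool's x, y, z in mm, then the opening, from 0 (shut) to 1 (fully open). In form: [ax, ay, az, x, y, z, fingers, ax, ay, az, x, y, z, fingers, ...]. A call has exactly 8 rows; each row shifts and turns the commanded pose from where the row before left it, along the tool's axes as they then stand; what a row does not reach is not made up. A row lasts 1/10 s, in which the tool goes at most 50 mm and 8.59 degrees, less where a joint would pass 70% of its speed; a pose out of reach is approached as far as the arm can. A call is refused whole if a number of a shift passes 50 or a number of a turn 1, either way. A call with a gripper value outside its range is refused whole. The fingers move at their own pace and stop on an object; "newtons" is the grip in N (left out, the last holds). Time passes only in rows, so rows that do not move let the fingers close, or fill a call up. It gives the time, the measured TCP pose, the force, the opening and the grip force at its end, in the units of the state.
- arm.get_obs(): the state, without advancing time (a new reading comes with each control period).
- arm.camera(name): name is "side" or "top"; returns a dict with "pixels" (384x512x3 uint8, red, green, blue), "depth" (384x512 float32, mm along the optical axis (not along the pixel's ray), 0 where there is no reading), "fx", "fy", "cx", "cy" (pixels), "position" and "rotation" of the camera in the world. Camera axes: x right, y down, z forward; pixel columns grow to the right and rows downward; lengths in mm; the calibration is good to about 2 mm. A picture is of the moment at which its call begins.
- arm.hand_in(): hands the job in; it is judged then, once.
Trained networks look in a picture, given as the dict that the camera call returned (one of the last four; its "shot" number tells which), for a name from the list of things; names that differ only in an ending like _2 or _b are one class to them, and where a whole thing is asked for, a point or a joint stands for the part that bears it (a point fixed in the world has none). Each returns a list of dicts, best first, with "score" (0 to 1); they miss things now and then, are a little off and sometimes report something else, mostly with a low value. They report only what shows in the picture. A call takes as long as a camera call. They do not tell look-alikes from the thing itself.
- arm.find_in(label, picture): "bbox" ([centre column, centre row, width, height] in pixels, round what is visible of it).
- arm.landmark_of(label, picture): "position" ([column, row] in pixels: a listed point, or the origin of a listed thing).
The state is a dict: "time": time; "qpos": joint angles; "qd": joint speeds; "joint_efforts": joint torques, N m; "position": TCP position; "ee_rot": TCP orientation; "force": force on the tool from outside, world axes, zero at the start; "torque": the same for the moment, N m; "width": finger opening in mm; "grasp_force": force on a finger pad.
Only numpy, scipy, OpenCV 4.12 (cv2) and the standard library are available. Lean on these libraries where they do the work, as an engineer would, in place of code of your own. Each camera call takes 0.05 s, during which the arm holds its last target. There are 200 camera calls.

## Working session

There is one attempt and no reset: what is moved stays moved. The work goes in short steps, Python scripts to look and compute and a tool call to move; the robot and the scene stay as the last step left them, time stands still between calls to the robot, and variables do not carry over. Pictures are saved under pics/ and viewed, at most 10 in all, crops included, and the job is handed in when it is done.

Besides the shell and the picture viewer there is one more tool, called by a JSON object that holds its "method" and its "body", one argument or row to a line. drive_tool: Moves the arm, as the interface text tells. Its arguments: {"type":"object","properties":{"rows":{"type":"array","items":{"type":"number"}},"newtons":{"type":"number"}},"required":["rows"]}

```bash
mkdir -p pics; cat > h.py <<'E'
import numpy as np, cv2
from bench import arm
def P(c,u,v,z=None):
    r=np.array([(u-c["cx"])/c["fx"],(v-c["cy"])/c["fy"],1.0]); R=np.array(c["rotation"]); p=np.array(c["position"])
    if z is None:
        d=c["depth"][int(round(v)),int(round(u))]; return p+R@(r*d)
    w=R@r; return p+w*(z-p[2])/w[2]
def save(c,n,crop=None,s=1):
    im=c["pixels"][:,:,::-1]
    if crop: a,b,w,h=crop; im=im[b:b+h,a:a+w]
    cv2.imwrite("pics/"+n,cv2.resize(im,None,fx=s,fy=s,interpolation=cv2.INTER_CUBIC))
def world(c):
    v,u=np.mgrid[0:384,0:512]; d=c["depth"]
    q=np.stack([(u-c["cx"])/c["fx"]*d,(v-c["cy"])/c["fy"]*d,d],-1)
    return q@np.array(c["rotation"]).T+np.array(c["position"])
E
python3 - <<'E'
from h import *
for n in("top","side"):
    c=arm.camera(n); save(c,n+"0.png",s=1.5 if n=="top" else 1.5)
    print(n,c["position"],np.round(c["rotation"],3).tolist(),c["fx"])
    for l in["pan_floor","pointer","band","alu_center","disc_center","bar3_center","bar2_center","bar1a_center","board_top","scrap_tray_in"]:
        for r in arm.landmark_of(l,c)[:4]:
            u,v=r["position"]; print(l,round(r["score"],2),np.round([u,v]),np.round(P(c,u,v)) if 0<=u<511 and 0<=v<383 else "")
E
```

```text
top [ 351.38612375   55.92252537 1222.02264623] [[-0.027, -0.987, 0.161], [-1.0, 0.027, 0.001], [-0.006, -0.161, -0.987]] 389.2577907044423
pan_floor 0.9 [204. 182.] [563. 205. 154.]
pointer 0.84 [193. 147.] [664. 236. 156.]
band 0.49 [195. 146.] [665. 231. 159.]
alu_center 0.68 [264. 160.] [655.  32.  13.]
alu_center 0.66 [214. 180.] [564. 176. 175.]
alu_center 0.66 [199. 275.] [304. 240.  32.]
alu_center 0.25 [338. 189.] [ 554. -195.   27.]
disc_center 0.63 [182. 202.] [506. 265. 165.]
disc_center 0.39 [302. 223.] [451. -76.  33.]
bar3_center 0.51 [307. 189.] [556. -97.  31.]
bar3_center 0.16 [252. 242.] [396.  77.  21.]
bar2_center 0.45 [337. 222.] [ 450. -184.   29.]
bar1a_center 0.38 [336. 189.] [ 553. -187.   29.]
board_top 0.86 [320. 203.] [ 515. -138.    7.]
board_top 0.56 [366. 132.] [ 715. -275.   89.]
scrap_tray_in 0.8 [404. 202.] [ 511. -406.    2.]
side [ -67.27935352 -562.51082715 1069.05399207] [[0.698, -0.524, 0.488], [-0.716, -0.525, 0.461], [0.015, -0.671, -0.741]] 452.4248947555748
pan_floor 0.63 [218. 151.] [557. 190. 177.]
alu_center 0.66 [279. 202.] [650.  24.  15.]
alu_center 0.64 [224. 147.] [584. 191. 174.]
alu_center 0.33 [203. 242.] [381.  70.  20.]
disc_center 0.66 [193. 145.] [530. 271. 166.]
disc_center 0.3 [176. 138.] [602. 467.  32.]
bar3_center 0.68 [292. 236.] [ 567. -101.   36.]
bar2_center 0.56 [286. 281.] [ 448. -185.   27.]
bar1a_center 0.64 [313. 256.] [ 555. -190.   37.]
board_top 0.84 [289. 261.] [ 509. -143.   13.]
scrap_tray_in 0.89 [365. 322.] [ 510. -399.    5.]
```

View pics/top0.png

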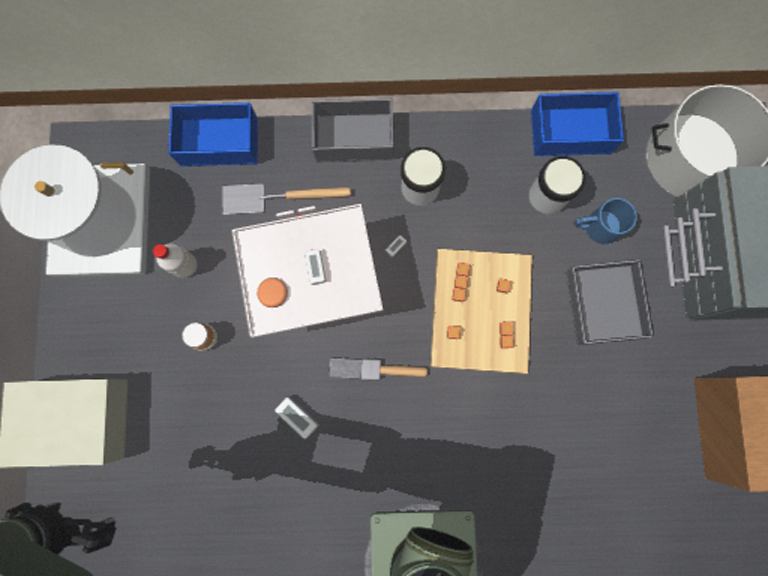

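View pics/side0.png

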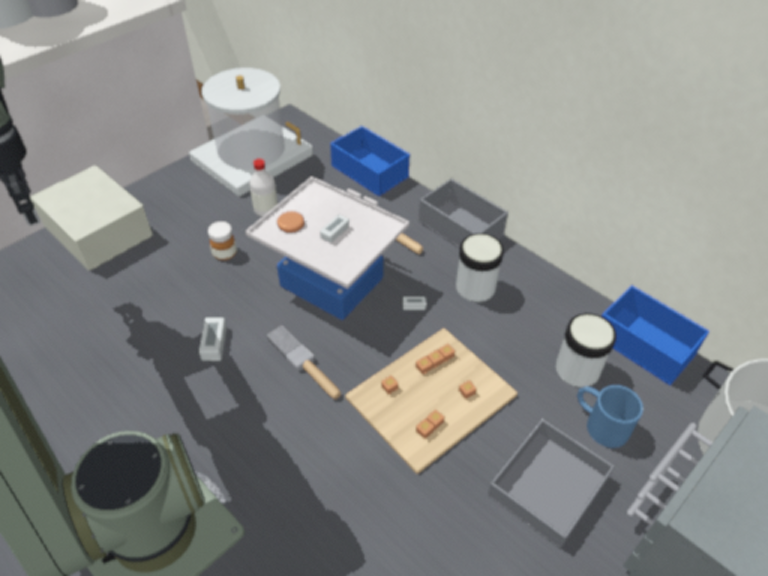

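Candidates for the ingot, in native pixels of the top picture:
- (211,178), on the pan: medium.
- (264,163), on the bench: small.
- (197,278), on the bench: large.

By the description the one on the pan is meant. The trays are at (408,201) and (235,85). I'll check sizes and look at close crops.

```bash
python3 - <<'E'
from h import *
c=arm.camera("top"); s=arm.camera("side")
a=cv2.resize(c["pixels"][125:235,145:285,::-1],None,fx=5,fy=5,interpolation=cv2.INTER_CUBIC)
cv2.imwrite("pics/cropt.png",a)
b=cv2.resize(s["pixels"][105:215,155:295,::-1],None,fx=5,fy=5,interpolation=cv2.INTER_CUBIC)
cv2.imwrite("pics/crops.png",b)
W=world(c)
hsv=cv2.cvtColor(c["pixels"],cv2.COLOR_RGB2HSV)
def rect(m,n,pts=None):
    k,l,st,_=cv2.connectedComponentsWithStats(m.astype(np.uint8))
    for i in range(1,k):
        if st[i,4]<12: continue
        q=W[l==i]; r=cv2.minAreaRect(q[:,:2].astype(np.float32)); print(n,st[i,:4],np.round(r[0]),np.round(r[1]),round(r[2]),"z",np.round(np.median(q[:,2])))
br=(hsv[...,0]<14)&(hsv[...,1]>120)&(hsv[...,2]>110)
br[:, :150]=0; br[260:]=0; br[:140]=0; br[:,360:]=0
rect(br,"bronze")
z=W[...,2]
for n,(u0,u1,v0,v1) in dict(tray1=(375,440,165,235),tray2=(203,268,60,112)).items():
    m=np.zeros(z.shape,bool); m[v0:v1,u0:u1]=(z[v0:v1,u0:u1]>25)&(z[v0:v1,u0:u1]<70); rect(m,n)
m=np.zeros(z.shape,bool); m[130:230,145:265]=abs(z[130:230,145:265]-155)<12; rect(m,"pan")
m=np.zeros(z.shape,bool); m[150:200,195:235]=z[150:200,195:235]>165; rect(m,"alu")
for n,(u0,u1,v0,v1) in dict(small=(250,278,150,176),big=(180,215,258,295)).items():
    m=np.zeros(z.shape,bool); m[v0:v1,u0:u1]=(z[v0:v1,u0:u1]>8); rect(m,n)
E
```

```text
bronze [302 175  11  26] [467. -40.] [ 45. 297.] 59 z 31.0
bronze [172 186  19  19] [527. 268.] [50. 50.] 44 z 167.0
bronze [331 186  10  10] [450. -75.] [ 29. 327.] 42 z 30.0
bronze [333 215   9  17] [ 449. -187.] [27. 52.] 89 z 30.0
bronze [298 217   9   9] [458. -78.] [24. 25.] 81 z 30.0
tray1 [380 173  55  57] [ 510. -400.] [161. 143.] 4 z 41.0
tray2 [208  66  55  40] [897. 119.] [170. 114.] 90 z 52.0
tray2 [260  77   2  12] [895.  38.] [ 3. 39.] 88 z 68.0
pan [199 137  12   6] [686. 204.] [ 6. 32.] 10 z 157.0
pan [155 136 100  89] [577. 206.] [221. 246.] 10 z 154.0
alu [203 166  14  23] [472. 138.] [288.  41.] 26 z 175.0
small [257 157  14  14] [645.  35.] [20. 45.] 43 z 16.0
big [183 264  29  29] [295. 245.] [87. 39.] 46 z 29.0
```

View pics/cropt.png

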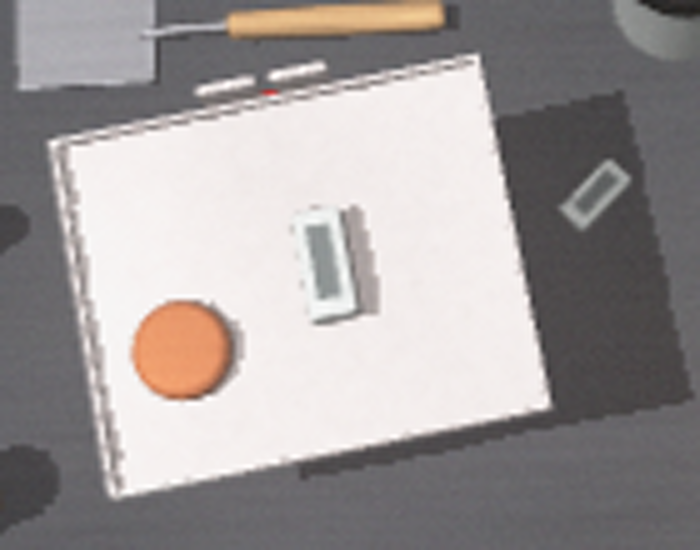

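View pics/crops.png

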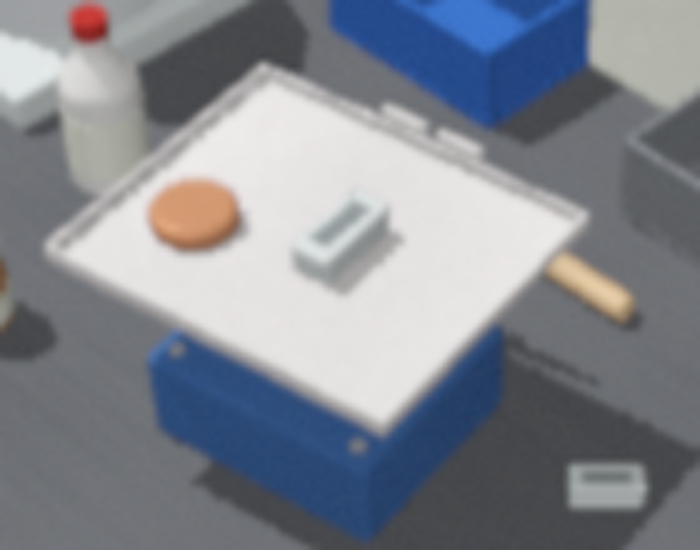

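The pan ingot at crop (323,262) measures about 62x28, so it is the middle one. The tray at (408,201) measures 161x143x41, which makes it the scrap tray. The gauge faces away, and only its slot shows behind the pan rim at crop (262,80), so I can't see the band until the pan sinks. I'll refine the positions, then press the pan down gently with shut fingers to look at the slot.

```bash
cat >> h.py <<'E'
def plan(x,y,z,yaw=None):
    """shift in tool axes (before turning) and yaw turn (deg about tool z) from the present pose; yaw = world angle of tool y (closing line)"""
    o=arm.get_obs(); R=np.array(o["ee_rot"]); p=np.array(o["position"])
    cur=np.degrees(np.arctan2(R[1,1],R[0,1])); d=0
    if yaw is not None: d=(cur-yaw+90)%180-90
    print("t",round(o["time"],2),"pos",np.round(p,1),"tilt",np.round(R[:,2],3),"yaw",round(cur,1),"q6",round(o["qpos"][5],1),"shift",np.round(R.T@(np.array([x,y,z])-p),1),"turn units",round(d/5,2))
def mrect(c,m,z,n,amin=20):
    k,l,st,_=cv2.connectedComponentsWithStats(m.astype(np.uint8))
    for i in range(1,k):
        if st[i,4]<amin: continue
        v,u=np.nonzero(l==i); q=np.array([P(c,a,b,z)[:2] for a,b in zip(u,v)],np.float32)
        (cx,cy),(w,h),a=cv2.minAreaRect(q)
        if w<h: w,h,a=h,w,a+90
        s=np.linalg.svd(q-q.mean(0),full_matrices=False)[2][0]
        print(n,"mean",np.round(q.mean(0)),"rect",round(cx),round(cy),round(w),round(h),"long axis",round((a+90)%180-90),"pca",round(np.degrees(np.arctan2(s[1],s[0]))),"n",st[i,4])
E
python3 - <<'E'
from h import *
print(arm.get_obs()["ee_rot"])
c=arm.camera("top"); I=c["pixels"].astype(int)
hsv=cv2.cvtColor(c["pixels"],cv2.COLOR_RGB2HSV)
m=np.zeros(hsv.shape[:2],bool); 
s=slice(160,195),slice(198,222)
r=I[s]; print(I[150,230],I[178,209],I[177,205],I[173,207])
m[s]=((r[...,0]-r[...,1])<0); mrect(c,m,176,"alu")
b=np.zeros_like(m); s=slice(165,245),slice(290,352); r=I[s]
print(I[189,308],I[200,320]); 
b[s]=(r[...,0]-r[...,1]>60)&(r[...,2]<1.05*0.75*r[...,1]+20)&(r[...,1]<150)
mrect(c,b,31,"bar")
d=np.zeros_like(m); s=slice(175,210),slice(165,200); r=I[s]; d[s]=(r[...,0]-r[...,1]>50); mrect(c,d,166,"disc")
plan(508,109,230)
for x in arm.find_in("alu_center",c)[:3]: print(np.round(x["bbox"]))
E
```

```text
[[-9.61111271e-01  2.76161410e-01  3.08635909e-05]
 [ 2.76161412e-01  9.61111269e-01  6.40345369e-05]
 [-1.19794770e-05  7.00676480e-05 -9.99999997e-01]]
[244 238 237] [145 149 149] [236 237 235] [143 148 146]
alu mean [571. 187.] rect 572 187 59 25 long axis 11 pca -170 n 189
[217 157  89] [240 211 153]
bar mean [561. -96.] rect 561 -97 78 23 long axis -11 pca 168 n 116
bar mean [ 550. -185.] rect 550 -185 23 22 long axis -11 pca -110 n 38
bar mean [ 448. -185.] rect 448 -185 49 21 long axis -3 pca 180 n 86
bar mean [456. -77.] rect 457 -77 23 22 long axis -12 pca -59 n 30
disc mean [527. 268.] rect 527 269 52 50 long axis 44 pca -170 n 287
t 1.25 pos [158.8 552.6 231.3] tilt [ 0.  0. -1.] yaw 74.0 q6 -1.1 shift [-458.1 -330.     1.3] turn units 0.0
[200. 278.  26.  27.]
[210. 178.   9.  20.]
```

{"method": "drive_tool", "body": {
  "rows": [0,0,0,-38,-27.5,0,0,0,0,0,-38,-27.5,0,0,0,0,0,-38,-27.5,0,0,0,0,0,-38,-27.5,0,0,0,0,0,-38,-27.5,0,0,0,0,0,-38,-27.5,0,0,0,0,0,-38,-27.5,0,0,0,0,0,-38,-27.5,0,0]
}}

```text
time: 2.1
position: [391.1, 255.7, 231.6]
ee_rot: [[-0.961, 0.276, 0.001], [0.276, 0.961, 0.001], [-0.001, 0.001, -1.0]]
force: [0.6, 0.9, -0.1]
width: 0.2
grasp_force: 0.0
```

{"method": "drive_tool", "body": {
  "rows": [0,0,0,-38.5,-27.5,0,0,0,0,0,-38.5,-27.5,0,0,0,0,0,-38.5,-27.5,0,0,0,0,0,-38.5,-27.5,0,0,0,0,-1,0,0,20,0,0,0,-1,0,0,25,0,0,0,-1,0,0,15,0,0,0,-1,0,0,8,0]
}}

```text
time: 2.9
position: [507.1, 108.6, 161.7]
ee_rot: [[-0.997, -0.072, -0.003], [-0.072, 0.997, -0.0], [0.003, -0.0, -1.0]]
force: [0.4, 1.0, 0.6]
width: 0.1
grasp_force: 0.0
```

{"method": "drive_tool", "body": {
  "rows": [0,0,0,0,0,10,0,0,0,0,0,0,10,0,0,0,0,0,0,9,0,0,0,0,0,0,8,0,0,0,0,0,0,7,0,0,0,0,0,0,5,0,0,0,0,0,0,4,0,0,0,0,0,0,3,0]
}}

```text
time: 3.7
position: [508.2, 109.1, 107.3]
ee_rot: [[-0.998, -0.069, 0.001], [-0.069, 0.998, 0.0], [-0.001, 0.0, -1.0]]
force: [-0.1, -0.3, 4.9]
width: -0.4
grasp_force: 2.5
```

```bash
python3 - <<'E'
from h import *
c=arm.camera("top"); save(c,"press.png",(165,120,70,50),11)
print(arm.get_obs()["position"],arm.get_obs()["force"])
for l in("band","pointer","pan_floor"):
    for r in arm.landmark_of(l,c)[:2]: print(l,r, P(c,*r["position"]))
I=c["pixels"].astype(int); 
for v in range(125,165):
    for u in range(180,225):
        r,g,b=I[v,u]
        if g-max(r,b)>12 or r-max(g,b)>40: print(u,v,(r,g,b),np.round(P(c,u,v)),end=";")
E
```

```text
[508.13883374 109.05938478 106.9939403 ] [ 0.03799162 -0.04259486  3.53773084]
pointer {'position': [196.1, 151.1], 'score': 0.64} [665.72545283 235.08729726 107.04507965]
pan_floor {'position': [207.5, 185.5], 'score': 0.71} [490.06327554 152.40184129 485.51485419]
pan_floor {'position': [403.5, 153.8], 'score': 0.34} [ 649.19772284 -389.40355037   72.50046167]
214 126 (np.int64(210), np.int64(169), np.int64(125)) [773. 192.  18.];216 126 (np.int64(210), np.int64(169), np.int64(124)) [773. 185.  18.];219 126 (np.int64(213), np.int64(172), np.int64(128)) [772. 175.  20.];220 126 (np.int64(213), np.int64(170), np.int64(127)) [772. 172.  19.];221 126 (np.int64(209), np.int64(167), np.int64(123)) [772. 169.  19.];222 126 (np.int64(212), np.int64(170), np.int64(127)) [772. 166.  18.];223 126 (np.int64(210), np.int64(166), np.int64(123)) [772. 162.  18.];224 126 (np.int64(212), np.int64(171), np.int64(126)) [773. 160.  14.];198 127 (np.int64(208), np.int64(167), np.int64(127)) [772. 244.  15.];200 127 (np.int64(218), np.int64(174), np.int64(129)) [771. 237.  16.];201 127 (np.int64(222), n
[... 4024 characters left out ...]
;217 130 (np.int64(206), np.int64(164), np.int64(123)) [760. 182.  15.];218 130 (np.int64(204), np.int64(163), np.int64(120)) [760. 179.  15.];198 145 (np.int64(99), np.int64(116), np.int64(101)) [688. 231.  95.];199 145 (np.int64(90), np.int64(107), np.int64(94)) [688. 228.  95.];200 147 (np.int64(145), np.int64(81), np.int64(76)) [710. 240.  -2.];201 147 (np.int64(157), np.int64(84), np.int64(82)) [693. 228.  57.];202 147 (np.int64(155), np.int64(94), np.int64(90)) [693. 225.  56.];200 148 (np.int64(128), np.int64(78), np.int64(77)) [689. 231.  58.];201 148 (np.int64(170), np.int64(103), np.int64(100)) [706. 236.   1.];202 148 (np.int64(199), np.int64(150), np.int64(147)) [689. 225.  56.];
```

View pics/press.png

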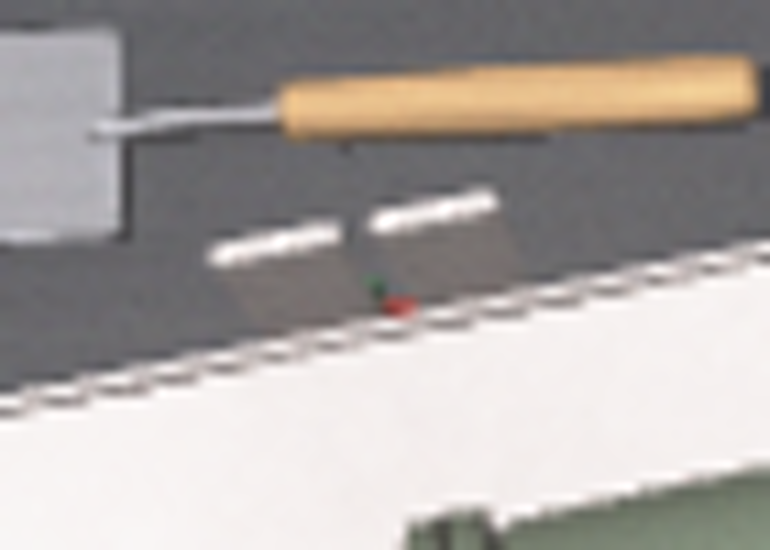

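The picture shows the slot between the two plate halves. Green is at pixel (198.5,145.5), z about 95, and the red pointer sits below it at (201,147), z about 57. That fits a pan sunk by 83 mm. Next I'll find the extent of the green.

```bash
python3 - <<'E'
from h import *
cs=[arm.camera("top") for _ in range(4)]
I=np.mean([c["pixels"].astype(float) for c in cs],0); D=np.median([c["depth"] for c in cs],0)
c=dict(cs[-1],depth=D)
ax=np.array([np.cos(np.radians(10)),np.sin(np.radians(10))])
R=np.array(c["rotation"]); p=np.array(c["position"])
s0=np.array([688,229])@ax
for u in range(197,202):
    for v in range(141,149):
        w=R@np.array([(u-c["cx"])/c["fx"],(v-c["cy"])/c["fy"],1]); t=(s0-p[:2]@ax)/(w[:2]@ax)
        print(u,v,np.round(I[v,u]),"G",round(I[v,u,1]-I[v,u,[0,2]].mean(),1),"pt",np.round(P(c,u,v)),"zplane",round((p+t*w)[2],1))
print(np.round(arm.get_obs()["position"],1))
E
```

```text
197 141 [106. 104. 108.] G -2.8 pt [730. 249.  -0.] zplane 134.3
197 142 [105. 104. 107.] G -2.5 pt [726. 249.   0.] zplane 125.4
197 143 [106. 103. 105.] G -2.5 pt [723. 249.   1.] zplane 116.2
197 144 [112. 106. 106.] G -2.8 pt [681. 229. 128.] zplane 107.0
197 145 [112. 110. 106.] G 0.6 pt [680. 230. 123.] zplane 97.6
197 146 [118. 113. 110.] G -1.5 pt [680. 231. 113.] zplane 88.0
197 147 [119. 112. 111.] G -3.4 pt [679. 233. 105.] zplane 78.3
197 148 [120. 111. 111.] G -4.0 pt [678. 234.  96.] zplane 68.5
198 141 [113. 110. 113.] G -3.0 pt [731. 246.  -3.] zplane 132.6
198 142 [106. 105. 107.] G -1.9 pt [727. 246.  -2.] zplane 123.6
198 143 [108. 108. 109.] G -1.0 pt [723. 246.  -0.] zplane 114.4
198 144 [109. 108. 110.] G -1.6 pt [720. 247.  -3.] zplane 105.1
198 145 [ 96. 114. 100.] G 16.9 pt [687. 231.  97.] zplane 95.7
198 146 [104. 102.  96.] G 1.9 pt [681. 229. 109.] zplane 86.1
198 147 [113. 108. 106.] G -1.2 pt [680. 230. 102.] zplane 76.4
198 148 [118. 111. 110.] G -2.8 pt [679. 232.  94.] zplane 66.5
199 141 [140. 133. 132.] G -3.1 pt [681. 219. 155.] zplane 130.8
199 1
[... 797 characters left out ...]
8 pt [712. 239.   2.] zplane 82.3
200 147 [144.  80.  76.] G -30.0 pt [710. 240.  -1.] zplane 72.5
200 148 [128.  82.  80.] G -21.9 pt [706. 240.  -0.] zplane 62.5
201 141 [131. 124. 122.] G -2.5 pt [682. 214. 152.] zplane 127.2
201 142 [116. 110. 109.] G -2.9 pt [681. 215. 146.] zplane 118.2
201 143 [121. 113. 112.] G -3.8 pt [683. 217. 132.] zplane 108.9
201 144 [119. 112. 111.] G -2.8 pt [682. 218. 124.] zplane 99.6
201 145 [116. 110. 112.] G -3.5 pt [717. 237.  -3.] zplane 90.0
201 146 [111. 107. 109.] G -2.6 pt [713. 236.  -1.] zplane 80.4
201 147 [160.  86.  84.] G -36.0 pt [692. 228.  58.] zplane 70.5
201 148 [170. 114. 112.] G -27.4 pt [706. 236.   0.] zplane 60.5
[508.1 109.1 107.6]
```

Depth on the clip gives z of about 91 to 97. There is no green in row 144 (z of 100 or more), so the band's middle is at about 91 to 94. The pointer would be near 111 with the disc alone and near 91 with +200 g, so bar2 is the likely load. I'll release the pan slowly and go to the ingot.

{"method": "drive_tool", "body": {
  "rows": [0,0,0,0,0,-6,0,0,0,0,0,0,-8,0,0,0,0,0,0,-8,0,0,0,0,0,0,-8,0,0,0,0,0,0,-8,0,0,0,0,0,0,-8,0,0,0,0,0,0,-14,0,0,0,0,0,0,-30,1]
}}

```text
time: 4.9
position: [505.7, 108.7, 195.9]
ee_rot: [[-0.998, -0.069, -0.007], [-0.069, 0.998, -0.001], [0.007, -0.001, -1.0]]
force: [0.5, 0.3, 0.8]
width: 13.0
grasp_force: 0.0
```

```bash
python3 - <<'E'
from h import *
plan(571,187,200,100)
c=arm.camera("top"); W=world(c); print("floor z",np.median(W[150:165,185:200,2]),np.median(W[200:212,190:200,2]))
E
```

```text
t 4.9 pos [505.7 108.7 195.9] tilt [-0.007 -0.001 -1.   ] yaw 94.0 q6 -83.1 shift [-70.5  73.6  -4.6] turn units -1.21
floor z 155.14696868206056 154.2882847311921
```

{"method": "drive_tool", "body": {
  "rows": [0,0,0,-23.5,24.5,-2,1,0,0,0,-23.5,24.5,-2,1,0,0,0,-23.5,24.5,0,1,0,0,-0.6,0,0,0,1,0,0,-0.6,0,0,0,1,0,0,0,0,0,15,1,0,0,0,0,0,18,1,0,0,0,0,0,15,1]
}}

```text
time: 5.75
position: [572.4, 187.1, 152.4]
ee_rot: [[-0.985, -0.173, -0.001], [-0.173, 0.985, -0.0], [0.001, -0.0, -1.0]]
force: [-0.1, 0.3, -0.1]
width: 85.2
grasp_force: 0.0
```

{"method": "drive_tool", "body": {
  "rows": [0,0,0,0,0,0,0,0,0,0,0,0,0,0,0,0,0,0,0,0,0,0,0,0,0,0,0,0,0,0,0,0,0,0,0,0,0,0,0,0,0,0,0,0,0,0,0,-5,0,0,0,0,0,0,-10,0],
  "newtons": 40
}}

```text
time: 6.55
position: [572.4, 187.0, 168.0]
ee_rot: [[-0.985, -0.173, -0.002], [-0.173, 0.985, -0.001], [0.002, -0.0, -1.0]]
force: [0.2, -0.6, -0.7]
width: 26.8
grasp_force: 46.4
```

{"method": "drive_tool", "body": {
  "rows": [0,0,0,0,0,-30,0,0,0,0,0,0,-32,0,0,0,0,11.6,-40.5,0,0,0,0,0,11.6,-40.5,0,0,0,0,0,11.6,-40.5,0,0,0,0,0,11.6,-40.5,0,0,0,0,0,11.6,-40.5,0,0,0,0,0,11.6,-40.5,0,0]
}}

```text
time: 7.35
position: [546.3, -65.8, 231.3]
ee_rot: [[-0.985, -0.173, 0.001], [-0.173, 0.985, -0.0], [-0.001, -0.0, -1.0]]
force: [0.6, 0.6, -0.2]
width: 27.0
grasp_force: 46.3
```

{"method": "drive_tool", "body": {
  "rows": [0,0,0,11.6,-40.5,0,0,0,0,0,11.6,-40.5,0,0,0,0,0,11.6,-40.5,0,0,0,0,0,11.6,-40.5,0,0,0,0,0,11.6,-40.5,0,0,0,0,0,11.6,-40.5,0,0,0,0,0,11.6,-40.5,0,0,0,0,0,11.6,-40.5,0,0]
}}

```text
time: 8.15
position: [510.9, -401.1, 231.2]
ee_rot: [[-0.985, -0.173, 0.001], [-0.173, 0.985, -0.0], [-0.001, -0.0, -1.0]]
force: [0.6, -0.5, -0.6]
width: 27.1
grasp_force: 46.3
```

{"method": "drive_tool", "body": {
  "rows": [0,0,0,0,0,45,0,0,0,0,0,0,45,0,0,0,0,0,0,45,0,0,0,0,0,0,40,0,0,0,0,0,0,30,0,0,0,0,0,0,14,0,0,0,0,0,0,0,0,0,0,0,0,0,0,0]
}}

```text
time: 8.95
position: [512.3, -400.1, 12.8]
ee_rot: [[-0.985, -0.173, 0.002], [-0.173, 0.985, -0.002], [-0.002, -0.002, -1.0]]
force: [-1.0, -0.6, 0.1]
width: 27.1
grasp_force: 46.2
```

{"method": "drive_tool", "body": {
  "rows": [0,0,0,0,0,5,0,0,0,0,0,0,0,0.7,0,0,0,0,0,0,0.7,0,0,0,0,0,0,0.7,0,0,0,0,0,-30,0.7,0,0,0,0,0,-45,0.7,0,0,0,0,0,-45,0.7,0,0,0,0,0,-30,0.7]
}}

```text
time: 9.75
position: [512.2, -400.1, 160.3]
ee_rot: [[-0.985, -0.173, 0.004], [-0.173, 0.985, -0.003], [-0.003, -0.004, -1.0]]
force: [0.4, -0.8, -0.0]
width: 59.9
grasp_force: 0.0
```

```bash
python3 - <<'E'
from h import *
plan(448,-185,100,87)
c=arm.camera("top"); W=world(c); print("floor z",np.median(W[150:165,185:200,2]),np.median(W[200:212,190:200,2]),np.median(W[150:200,205:235,2]))
for r in arm.landmark_of("alu_center",c)[:4]: print(np.round(r["position"]),np.round(P(c,*r["position"],16)),r["score"])
E
```

```text
t 9.75 pos [ 512.2 -400.1  160.3] tilt [ 0.004 -0.003 -1.   ] yaw 100.0 q6 -139.0 shift [ 26.2 223.1  59.4] turn units 2.59
floor z 160.9466004479841 161.41035030582032 161.28875203234657
[196. 277.] [298. 250.  16.] 0.95
[281. 123.] [776. -25.  16.] 0.71
[265. 160.] [656.  29.  16.] 0.63
[404. 203.] [ 507. -398.   16.] 0.6
```

{"method": "drive_tool", "body": {
  "rows": [0,0,0,5.2,44.6,10,0.7,0,0,0,5.2,44.6,10,0.7,0,0,0,5.2,44.6,10,0.7,0,0,0,5.2,44.6,10,0.7,0,0,0,5.2,44.6,10,0.7,0,0,0.9,0,0,25,0.7,0,0,0.9,0,0,25,0.7,0,0,0.8,0,0,20,0.7]
}}

```text
time: 10.65
position: [446.2, -183.3, 34.9]
ee_rot: [[-0.998, 0.055, -0.001], [0.055, 0.998, 0.001], [0.001, 0.001, -1.0]]
force: [0.7, -0.7, 0.4]
width: 59.8
grasp_force: 0.0
```

```bash
python3 - <<'E'
from h import *
plan(448,-185,14,87)
E
```

```text
t 10.65 pos [ 446.2 -183.3   34.9] tilt [-0.001  0.001 -1.   ] yaw 86.8 q6 -110.6 shift [-1.9 -1.6 20.9] turn units -0.03
```

{"method": "drive_tool", "body": {
  "rows": [0,0,0,-1.5,-1.5,10,0.7,0,0,0,0,0,10,0.7,0,0,0,0,0,1,0,0,0,0,0,0,0,0,0,0,0,0,0,0,0,0,0,0,0,0,0,0,0,0,0,0,0,0,0,0,0,0,0,0,-10,0],
  "newtons": 50
}}

```text
time: 11.45
position: [447.6, -185.3, 24.9]
ee_rot: [[-0.999, 0.053, -0.002], [0.053, 0.999, 0.001], [0.002, 0.001, -1.0]]
force: [0.1, -1.0, -2.0]
width: 22.7
grasp_force: 49.6
```

```bash
python3 - <<'E'
from h import *
ax=np.array([.985,.174]);ay=np.array([-.174,.985])
c=arm.camera("top")
W=world(c); m=np.zeros(W.shape[:2],bool); m[130:230,145:265]=abs(W[130:230,145:265,2]-163)<7
mrect(c,m,165,"pan",500)
plan(*(np.array([570,207])-25*ay+0*ax),230,100)
E
```

```text
pan mean [570. 201.] rect 570 205 247 208 long axis -80 pca 96 n 6084
t 11.5 pos [ 448.8 -185.9   26.7] tilt [ 0.001 -0.    -1.   ] yaw 87.0 q6 -110.8 shift [-106.1  374.3 -203.2] turn units -2.61
```

{"method": "drive_tool", "body": {
  "rows": [0,0,0,0,0,-45,0,0,0,0,0,0,-45,0,0,0,0,-10.6,37.4,-18,0,0,0,0,-10.6,37.4,-18,0,0,0,0,-10.6,37.4,-18,0,0,0,0,-10.6,37.4,-18,0,0,0,0,-10.6,37.4,-18,0,0,0,0,-10.6,37.4,-18,0]
}}

```text
time: 12.3
position: [523.7, 36.5, 224.3]
ee_rot: [[-0.999, 0.053, 0.0], [0.053, 0.999, 0.0], [-0.0, 0.0, -1.0]]
force: [1.8, -0.3, -1.6]
width: 22.7
grasp_force: 50.0
```

{"method": "drive_tool", "body": {
  "rows": [0,0,0,-10.6,37.4,0,0,0,0,0,-10.6,37.4,0,0,0,0,0,-10.6,37.4,0,0,0,0,0,-10.6,37.4,0,0,0,0,-0.9,0,0,15,0,0,0,-0.9,0,0,15,0,0,0,-0.8,0,0,10,0,0,0,0,0,0,0,0]
}}

```text
time: 13.1
position: [572.7, 181.9, 181.6]
ee_rot: [[-0.985, -0.173, -0.004], [-0.173, 0.985, -0.001], [0.004, -0.0, -1.0]]
force: [0.2, -1.1, -1.9]
width: 23.1
grasp_force: 50.0
```

{"method": "drive_tool", "body": {
  "rows": [0,0,0,0,0,8,0,0,0,0,0,0,6,0,0,0,0,0,0,5,0,0,0,0,0,0,5,0,0,0,0,0,0,5,0,0,0,0,0,0,4,0,0,0,0,0,0,3,0,0,0,0,0,0,2,0]
}}

```text
time: 13.9
position: [574.2, 182.0, 145.2]
ee_rot: [[-0.985, -0.173, 0.0], [-0.173, 0.985, -0.0], [-0.0, -0.0, -1.0]]
force: [-1.1, -0.8, 0.3]
width: 22.6
grasp_force: 50.3
```

{"method": "drive_tool", "body": {
  "rows": [0,0,0,0,0,0,0,0,0,0,0,0,0,0.6,0,0,0,0,0,0,0.6,0,0,0,0,0,0,0.6,0,0,0,0,0,-10,0.6,0,0,0,0,0,-35,0.6,0,0,0,25,-20,-20,0.6,0,0,0,35,-30,0,0.6]
}}

```text
time: 14.7
position: [526.4, 123.4, 214.2]
ee_rot: [[-0.984, -0.175, 0.009], [-0.175, 0.985, 0.002], [-0.009, 0.001, -1.0]]
force: [0.0, -0.7, 0.3]
width: 51.1
grasp_force: 0.0
```

{"method": "drive_tool", "body": {
  "rows": [0,0,0,35,-30,0,0.6,0,0,0,35,-30,0,0.6,0,0,0,20,-40,0,0.6,0,0,0,0,-40,0,0.6,0,0,0,0,-20,0,0.6,0,0,0,0,0,0,0.6,0,0,0,0,0,0,0.6,0,0,0,0,0,0,0.6]
}}

```text
time: 15.5
position: [462.7, -49.8, 210.5]
ee_rot: [[-0.985, -0.174, 0.0], [-0.174, 0.985, 0.001], [-0.0, 0.0, -1.0]]
force: [1.5, 0.5, -0.5]
width: 51.3
grasp_force: 0.0
```

```bash
python3 - <<'E'
from h import *
c=arm.camera("top"); W=world(c); save(c,"placed.png",(130,110,320,150),2.4)
print(arm.get_obs()["time"],"floor z",np.median(W[150:165,185:200,2]),np.median(W[200:212,190:200,2]))
I=c["pixels"].astype(int)
for v in range(141,149): print(v,[(tuple(map(int,I[v,u])),int(P(c,u,v)[2])) for u in range(196,202)])
for l in("band","pointer"): print(l,arm.landmark_of(l,c)[:1])
E
```

```text
15.55 floor z 141.83047913961195 141.8484988071458
141 [((103, 99, 100), 3), ((106, 104, 106), 4), ((114, 110, 112), -1), ((138, 131, 130), 154), ((140, 131, 131), 156), ((127, 117, 117), 151)]
142 [((104, 102, 103), 143), ((105, 103, 106), -2), ((104, 104, 105), -1), ((109, 105, 108), 0), ((118, 112, 110), 145), ((114, 108, 107), 144)]
143 [((111, 105, 105), 144), ((108, 103, 104), -2), ((108, 106, 108), -2), ((106, 103, 106), 0), ((116, 110, 109), 136), ((116, 109, 108), 131)]
144 [((120, 110, 111), 135), ((121, 99, 99), 126), ((161, 83, 82), 93), ((183, 64, 63), 93), ((190, 77, 73), 95), ((124, 118, 116), 127)]
145 [((126, 119, 118), 123), ((153, 139, 138), 123), ((174, 154, 149), 91), ((182, 173, 163), 151), ((225, 196, 194), 148), ((232, 226, 224), 1222)]
146 [((236, 228, 227), 150), ((213, 202, 200), 151), ((186, 175, 174), 148), ((180, 171, 167), 151), ((155, 144, 141), 148), ((136, 127, 127), 146)]
147 [((136, 127, 128), 145), ((141, 133, 131), 144), ((146, 139, 138), 137), ((176, 167, 165), 143), ((239, 232, 230), 142), ((238, 231, 230), 142)]
148 [((239, 232, 231), 141), ((238, 232, 230), 140), ((240, 233, 232), 141), ((240, 233, 232), 139), ((241, 235, 234), 140), ((240, 233, 232), 144)]
band []
pointer []
```

View pics/placed.png

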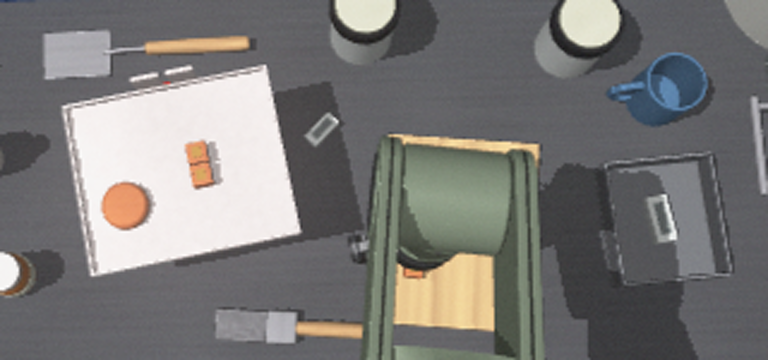

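The picture shows bar2 on the pan at crop (200,165), the disc still there, and the ingot in the tray at (662,218). The pointer is at z of about 92. The band's middle lies within roughly 89.5 to 96, so the pointer is inside the green. I'll hold briefly and hand in.

{"method": "drive_tool", "body": {
  "rows": [0,0,0,0,0,0,0.6,0,0,0,0,0,0,0.6,0,0,0,0,0,0,0.6,0,0,0,0,0,0,0.6,0,0,0,0,0,0,0.6,0,0,0,0,0,0,0.6,0,0,0,0,0,0,0.6,0,0,0,0,0,0,0.6]
}}

```text
time: 16.45
position: [462.8, -50.8, 210.3]
ee_rot: [[-0.985, -0.173, 0.0], [-0.173, 0.985, 0.0], [-0.0, 0.0, -1.0]]
force: [0.2, 0.3, 0.0]
width: 51.3
grasp_force: 0.0
```

```bash
python3 -c "
from bench import arm
print(arm.hand_in())"
```

```text
the job is handed in; nothing more can be done
None
```

I handed the job in at about 16.5 s, and the judge returned no verdict: the ingot is in the scrap tray and bar2 (200 g) is on the pan beside the disc, with the pointer at about 92 mm by my measurement against a band middle I put between 89.5 and 96 mm; the gauge faces away from both cameras, so I read the band through its slot by pressing the pan down gently to about 83 mm before moving the ingot.

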